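# Fit the post into the decanter drying stand

### The job

Put the decanter drying stand together: lift the loose wooden post out of its rest, feel for the plain hole in the top of the stand's block (it is not quite in the middle of the stand), and press the post gently straight down until its collar sits fully home on the block. Let go of it and leave the other things on the worktop where they are.

Things in the scene. Friction and masses are not known exactly. Their poses are not given: they have to be found in the camera images.
- post: Loose round post of light wood, 128 mm long, 0.07 to 0.14 kg. Origin: centre of its flat foot; z along the post. From the foot up: plain spigot 16 mm in diameter, 30 mm long, no chamfer; collar 34 mm in diameter, from 30 to 36 mm; plain shaft 16 mm in diameter (grip here) to a domed end at 128 mm. Starts upright in the rest, collar on the rest's top.
- rest: Fixed wooden block without a plinth, 50 x 50 x 36 mm, in which the post waits; origin at the centre of its underside. Its hole, 20 mm in diameter and 33 mm deep, is in the middle of the top and loose, so the post lifts straight out.
- stand: Fixed decanter drying stand: square wooden plinth 130 x 130 mm with a drip rim 18 mm high; in its middle a round wooden block 56 mm in diameter, glued on by eye, its flat top 52 mm above the worktop. Origin: middle of the plinth's underside; z up, x and y along its sides. With the post home (collar on the block), the post's foot is 22 mm above this origin.
- stand_top (a point): Point 52 mm above the stand's origin, level with the block's top. The plain unchamfered blind hole, 18 mm wide, 34 mm deep, central in the block's top, lies 3 to 4.5 mm from this point in any direction; this offset is not measured. 16 mm down the hole stands a stiff cork plug: the spigot pushes it the last 14 mm against about 8 N; it stays where pushed.
- salt_shaker: Bystander: glass salt shaker with a grey metal cap, 44 mm across, 90 mm tall. Origin at the centre of its underside.
- shot_glass: Bystander: small clear glass, 48 mm across, 61 mm tall. Origin at the centre of its underside.
- nutmeg_jar: Bystander: spice jar with a dark lid, 44 mm across, 105 mm tall. Origin at the centre of its underside.
- cut_glass_3: Bystander: clear tumbler, 65 mm across, 80 mm tall. Origin at the centre of its underside.
- bitters_1: Bystander: small brown dropper bottle, 33 mm across, 102 mm tall. Origin at the centre of its underside.
- bar_spoon: Bystander: small metal spoon lying flat, 134 x 29 x 12 mm. Origin at the centre of its underside.
Mind the look-alikes: they are no part of the job. Of the things shaped like the stand, the wooden one is meant. Leave any pink look-alike of the rest alone.

How it is judged (in metres and radians):
On the way, in this order (a step that is already met when the one before it is completed fails the run):
1. the post is lifted clear out of its rest (height (world z) of post above 0.06 m and contact force between post and rest below 0.05 N), for 0.1 s.
2. the spigot has entered the hole (z of post in the frame of stand below 0.045 m and horizontal distance between post and stand below 0.01 m and angle between post's own z axis and vertical below 0.1 rad), for 0.1 s.
At the end, for the whole second after the job is handed in: The post stands upright (within 0.05 rad) in the hole of the stand's block (foot within 10 mm of the stand's middle), pressed home so that its collar is within about 2 mm of the block's top (foot less than 24.2 mm above the stand's origin), released and at rest (z of post in the frame of stand below 0.0242 m and horizontal distance between post and stand below 0.01 m and angle between post's own z axis and vertical below 0.05 rad and linear speed of post below 0.02 m/s and contact force between post and the fingers below 0.05 N); the robot touches nothing.
It fails at once if the post is pressed against the stand with more than 40 N (contact force between post and stand above 40 N).
It fails at once if a bystander is shifted by more than 30 mm or knocked over (distance of any of salt_shaker, shot_glass, nutmeg_jar, cut_glass_3, bitters_1, bar_spoon from where it was at the start of the episode above 0.03 m or angle between any of salt_shaker, shot_glass, nutmeg_jar, cut_glass_3, bitters_1, bar_spoon's own z axis and vertical above 0.5 rad).
It also fails if it takes over 58 s, if anything falls off the work surface, if the arm or the gripper's body presses on something with over 40 N, if the wrist force passes 120 N, or if a joint passes its speed limit or range.

### The arm

A 6-joint arm with a two-finger parallel gripper is mounted at the origin on a cart in front of the work surface, level with it; the furniture and walls round the work are solid. World frame = base frame: x ahead of the robot, y to its left, z up, the work surface at z = 0. Lengths are in m, angles in degrees, forces in N, time in s.
With the tool pointing down it reaches from about 0.4 to 0.825 m from the base axis. Payload 7 kg.
Tool frame: the origin (TCP) lies at the very end of the fingers, on their centre line; the grasp point (between the pads) lies 19 mm behind it (ctrl.grip_depth is the distance from the TCP to the grasp point, in m); z points along the fingers, y is the line along which they close (so a half turn about z gives the same grasp; the last joint's range is limited). The gripper opens to 88 mm and grips with 3 to 60 N. Pads are 19 mm wide; open, the fingers measure 130 mm over their backs; the gripper's body (78 mm by 193 mm) begins 47 mm behind the grasp point.
Start: joints at [85.835, 20.546, 0.682, 0, -70.136, -16.507], TCP at [0.238, 0.632, 0.2] pointing down, gripper open.
Joint ranges: [-176.03, 176.03], [-82.01, 121.73], [-58.28, 71.71], [-173.87, 95.51], [-174.79, -0.11], [-173.66, 173.66]. Speed limits (degrees/s): [136.94, 136.94, 172.46, 180, 180, 180].

### API

Orientations are given as [roll, pitch, yaw] about the fixed x, y, z axes, in that order (R = Rz(yaw) Ry(pitch) Rx(roll)).
In Python, from plant import get_obs, eyes, ctrl, spotter gives the robot as it stands.
- The arm moves only by the shell command python3 -m crank 'ROWS'. ROWS is JSON, one flat list of numbers, 7 for each row, row after row: the turn, a rotation vector about the tool's x, y, z in rad, then the shift along the tool's x, y, z in mm, then the opening, from 0 (shut) to 1 (fully open). A call has 1 to 5 rows; each row shifts and turns the commanded pose from where the row before left it, along the tool's axes as they then stand; what a row does not reach is not made up. A row lasts 1/8 s, in which the tool goes at most 62.5 mm and 10.7 degrees, less where a joint would pass 70% of its speed; a pose out of reach is approached as far as the arm can. A call is refused whole if a number of a shift passes 62.5 or a number of a turn 0.188, either way. A call with a gripper value outside its range is refused whole. The fingers move at their own pace and stop on an object; the grip force is fixed at half the most. Time passes only in rows, so rows that do not move let the fingers close. It gives the time, the measured TCP pose, the force, the opening and the grip force at its end, in the units of the state.
- get_obs(): the state, without advancing time (a new reading comes with each control period).
- eyes.snapshot(name): name is "side" or "top"; returns the picture (400x640x3 uint8, blue, green, red); there is no depth.
- eyes.camera_model(name): a dict with "fx", "fy", "cx", "cy" (pixels), "D" ([k1, k2, p1, p2, k3] as OpenCV has them; the pictures are not rectified), "extrinsics" (4x4, takes a point from camera to world coordinates). Camera axes: x right, y down, z forward; pixel columns grow to the right and rows downward; lengths in m; the calibration is good to about 2 mm. A picture is of the moment at which its call begins. camera_model takes no time and is no camera call.
- ctrl.close_job(): hands the job in; it is judged then, once.
Trained networks look in the newest picture that a camera, given by its name, has taken for a name from the list of things; names that differ only in an ending like _2 or _b are one class to them, and where a whole thing is asked for, a point or a joint stands for the part that bears it (a point fixed in the world has none). Each returns a list of dicts, best first, with "p" (0 to 1); they miss things now and then, are a little off and sometimes report something else, mostly with a low value. They report only what shows in the picture. A call takes as long as a camera call. They do not tell look-alikes from the thing itself.
- spotter.outline_of(camera, target): "region" (400x640 bool, what is visible of it) and "rect" ([left, top, width, height] in pixels, round what is visible of it).
- spotter.place_of(camera, target): "location" ([column, row] in pixels: a listed point, or the origin of a listed thing).
The state is a dict: "clock": time; "joint_pos": joint angles; "qvel": joint speeds; "tau": joint torques, N m; "tool_pos": TCP position; "orientation": TCP orientation; "force": force on the tool from outside, world axes, zero at the start; "moment": the same for the moment, N m; "opening": finger opening in m; "gripper_force": force on a finger pad.
Only numpy, scipy, OpenCV 4.12 (cv2) and the standard library are available. Lean on these libraries where they do the work, as an engineer would, in place of code of your own. Each camera call takes 0.05 s, during which the arm holds its last target. There are 200 camera calls.

## Working session

There is one attempt and no reset: what is moved stays moved. The work goes in short steps, Python scripts to look and compute and a shell command to move; the robot and the scene stay as the last step left them, time stands still between calls to the robot, and variables do not carry over. Pictures are saved under pics/ and viewed, at most 10 in all, crops included, and the job is handed in when it is done.

```bash
mkdir -p pics; cat > h.py <<'E'
import numpy as np, cv2
from plant import get_obs, eyes, ctrl, spotter
def ray(cam,px):
    m=eyes.camera_model(cam);K=np.array([[m['fx'],0,m['cx']],[0,m['fy'],m['cy']],[0,0,1]])
    u=cv2.undistortPoints(np.array([[px]],float),K,np.array(m['D'],float))[0,0]
    E=np.array(m['extrinsics']);d=E[:3,:3]@np.array([u[0],u[1],1]);return E[:3,3],d/np.linalg.norm(d)
def proj(cam,P):
    m=eyes.camera_model(cam);K=np.array([[m['fx'],0,m['cx']],[0,m['fy'],m['cy']],[0,0,1]])
    E=np.linalg.inv(np.array(m['extrinsics']))
    return cv2.projectPoints(np.array(P,float).reshape(-1,3),cv2.Rodrigues(E[:3,:3])[0],E[:3,3],K,np.array(m['D'],float))[0][:,0]
def atz(cam,px,z):
    o,d=ray(cam,px);return o+d*(z-o[2])/d[2]
def tri(a,b):
    (o1,d1),(o2,d2)=ray('side',a),ray('top',b)
    t=np.linalg.lstsq(np.c_[d1,-d2],o2-o1,rcond=None)[0];p,q=o1+t[0]*d1,o2+t[1]*d2
    return (p+q)/2,np.linalg.norm(p-q)
E
python3 - <<'E'
from h import *
np.set_printoptions(precision=4,suppress=True)
o=get_obs();print({k:np.round(v,3) for k,v in o.items()})
for c in('side','top'):
    cv2.imwrite(f'pics/{c}0.png',eyes.snapshot(c)); print(c,np.array(eyes.camera_model(c)['extrinsics']))
for n in('post','rest','stand','stand_top'):
    r={c:spotter.place_of(c,n) for c in('side','top')}
    for c in r:print(n,c,[(np.round(x['location']),round(x['p'],2)) for x in r[c]])
    for a in r['side']:
        for b in r['top']:
            p,e=tri(a['location'],b['location'])
            if e<.02:print(n,p,e)
E
```

```text
{'clock': np.float64(0.0), 'joint_pos': array([ 85.835,  20.591,   0.634,  -0.02 , -70.136, -16.507]), 'qvel': array([ 0.069,  0.012,  0.003,  0.011, -0.049, -0.019]), 'tau': array([  0.001, -58.271,  29.305,   6.997,   0.007,  -0.   ]), 'tool_pos': array([0.238, 0.631, 0.199]), 'orientation': array([179.906,  -0.008, -20.679]), 'force': array([-0.013,  0.304,  0.031]), 'moment': array([-0.041, -0.021,  0.004]), 'gripper_force': np.float64(0.0), 'opening': np.float64(0.088)}
side [[-0.9994  0.0053  0.0345  0.4657]
 [-0.0256  0.5605 -0.8277  1.2315]
 [-0.0237 -0.8281 -0.5601  0.8135]
 [ 0.      0.      0.      1.    ]]
top [[-0.0263 -0.9853  0.1688  0.3054]
 [-0.9996  0.0249 -0.0106  0.1133]
 [ 0.0063 -0.169  -0.9856  1.2534]
 [ 0.      0.      0.      1.    ]]
post side [(array([319., 168.]), 0.62), (array([342., 194.]), 0.36)]
post top [(array([394., 200.]), 0.57)]
post [ 0.5302 -0.1552  0.0061] 0.0014496214449415531
rest side [(array([318., 165.]), 0.72), (array([347., 161.]), 0.61)]
rest top [(array([392., 198.]), 0.59), (array([412., 229.]), 0.5)]
rest [ 0.534  -0.1458  0.0222] 6.72531257959824e-05
rest [ 0.4282 -0.2093  0.0026] 0.00590131755318624
stand side [(array([319., 228.]), 0.82), (array([328., 344.]), 0.77)]
stand top [(array([294., 207.]), 0.82)]
stand [ 0.5203  0.1816 -0.0188] 0.002476046473825926
stand_top side [(array([326., 330.]), 0.86), (array([319., 211.]), 0.61)]
stand_top top [(array([158., 216.]), 0.71), (array([289., 204.]), 0.66)]
stand_top [0.4905 0.6236 0.0491] 0.0031667156959756097
stand_top [0.5163 0.1949 0.0597] 0.0011145090776600696
```

View pics/side0.png

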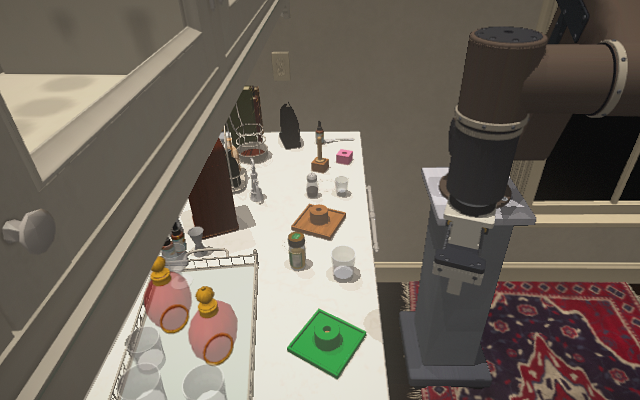

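View pics/top0.png

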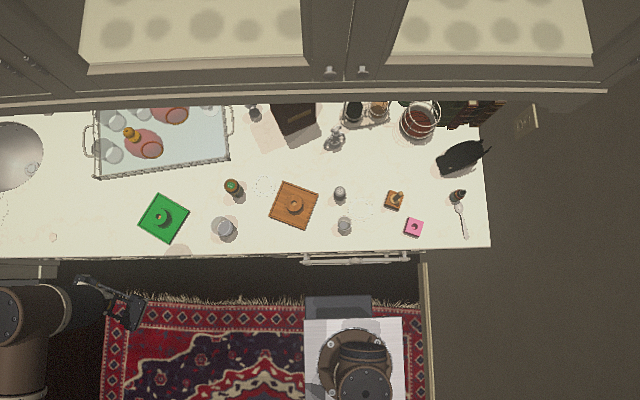

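The side view shows the post standing at (319,145) in the wooden rest at (320,165), with the pink look-alike rest at (345,157). The wooden stand is at (319,220) and the green look-alike stand at (328,345). In the top view the post and rest are at (394,200) and the stand at (294,205). I'll zoom in on these.

```bash
python3 - <<'E'
from h import *
s=cv2.imread('pics/side0.png');t=cv2.imread('pics/top0.png')
f=lambda i,x,y,w,h:cv2.resize(i[y:y+h,x:x+w],(400,300),interpolation=cv2.INTER_CUBIC)
# 6.667x (60x45), 
im=np.vstack([np.hstack([f(s,290,118,80,60),f(s,279,190,80,60)]),np.hstack([f(t,364,170,80,60),f(t,254,175,80,60)])])
cv2.imwrite('pics/z0.png',im)
E
```

```text
(no output)
```

View pics/z0.png

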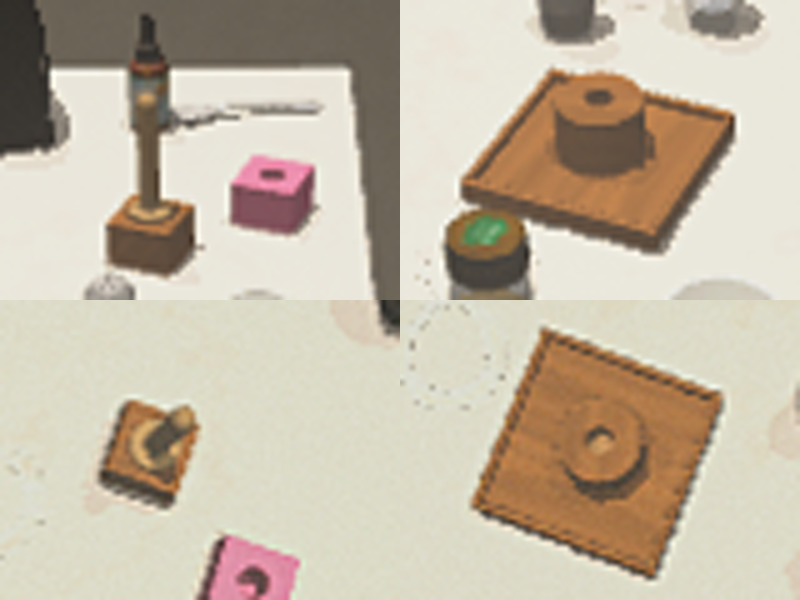

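The zoom shows the post dome at side (319.4,136.6) and top (400.4,193.2). The collar is at side (320.4,159.8) and top (394.6,198.6). The hole is at side (318.8,209.5) and top (294.2,203.2). The block hides none of these points.

```bash
python3 - <<'E'
from h import *
np.set_printoptions(precision=4,suppress=True)
print('dome',tri((319.4,136.6),(400.4,193.2)),atz('side',(319.4,136.6),.129),atz('top',(400.4,193.2),.129))
print('collar',tri((320.4,159.8),(394.6,198.6)),atz('side',(320.4,159.8),.039),atz('top',(394.6,198.6),.039))
print('hole',tri((318.9,209.4),(294.2,203.2)),atz('side',(318.9,209.4),.052),atz('top',(294.2,203.2),.052))
for c,o in(('side',(279,190)),('top',(254,175))):
    k={'side':[(555,70),(735,115),(660,240),(462,185)],'top':[(545,330-300),(722,398-300),(656,577-300),(473,506-300)]}[c]
    P=[atz(c,((x-400)/5+o[0],y/5+o[1]),.018) for x,y in k];print(c,np.mean(P,0),[np.linalg.norm(P[i]-P[i-1]) for i in range(4)])
o=get_obs();print(o['tool_pos'])
for n in('salt_shaker','shot_glass','nutmeg_jar','cut_glass_3','bitters_1','bar_spoon'):
    for c in ('side','top'):
        r=spotter.place_of(c,n)
        if r:print(n,c,atz(c,r[0]['location'],0),round(r[0]['p'],2))
E
```

```text
dome (array([ 0.5265, -0.148 ,  0.1384]), np.float64(0.003010534248604261)) [ 0.5258 -0.1665  0.129 ] [ 0.5299 -0.1504  0.129 ]
collar (array([ 0.5267, -0.1499,  0.043 ]), np.float64(0.005643459122706137)) [ 0.5242 -0.1558  0.039 ] [ 0.5303 -0.1511  0.039 ]
hole (array([0.52  , 0.1773, 0.0522]), np.float64(0.0017501415650946013)) [0.5191 0.1773 0.052 ] [0.5209 0.1773 0.052 ]
side [0.5177 0.1859 0.018 ] [np.float64(0.1306314445524238), np.float64(0.12632423151696276), np.float64(0.13097281763173085), np.float64(0.13098952762866004)]
top [0.5197 0.1806 0.018 ] [np.float64(0.1275596434049778), np.float64(0.12731663230221224), np.float64(0.12717223071307085), np.float64(0.12971209705517212)]
[0.2383 0.6315 0.1997]
salt_shaker side [0.5534 0.0102 0.    ] 0.83
salt_shaker top [0.5547 0.0335 0.    ] 0.43
shot_glass side [0.4442 0.0013 0.    ] 0.7
shot_glass top [0.4517 0.0077 0.    ] 0.55
nutmeg_jar side [0.5705 0.3747 0.    ] 0.8
nutmeg_jar top [0.5741 0.3779 0.    ] 0.72
cut_glass_3 side [0.4522 0.4053 0.    ] 0.8
cut_glass_3 top [0.4529 0.4065 0.    ] 0.61
bitters_1 side [ 0.5278 -0.1299  0.    ] 0.57
bitters_1 top [ 0.5351 -0.3573  0.    ] 0.45
bar_spoon side [ 0.4472 -0.3918  0.    ] 0.46
bar_spoon top [ 0.4526 -0.3797  0.    ] 0.69
```

```bash
python3 -m crank '[0,0,-0.18,0,0,0,1, 0,0,-0.181,0,0,0,1, 0,0,0,20,56,0,1, 0,0,0,20,56,0,1, 0,0,0,20,56,0,1]'
python3 -m crank '[0,0,0,20,56,0,1, 0,0,0,20,56,0,1, 0,0,0,20,56,0,1, 0,0,0,20,56,0,1, 0,0,0,20,56,0,1]'
python3 -m crank '[0,0,0,20,56,0,1, 0,0,0,20,56,0,1, 0,0,0,20,56,0,1, 0,0,0,20,50,0,1, 0,0,0,0,0,0,1]'
python3 - <<'E'
from h import *
for c in('side','top'):cv2.imwrite(f'pics/{c}1.png',eyes.snapshot(c))
s=cv2.imread('pics/side1.png')[60:210,250:400];t=cv2.imread('pics/top1.png')[130:280,330:480]
cv2.imwrite('pics/z1.png',cv2.resize(np.hstack([s,t]),(800,400),interpolation=cv2.INTER_CUBIC))
o=get_obs();print(o['tool_pos'],o['orientation'],o['force'],o['clock'])
E
```

```text
clock: 1.72
tool_pos: [0.2987, 0.4619, 0.1997]
orientation: [-180.0, -0.0, 0.0]
force: [-0.1, 0.2, 0.2]
opening: 0.0876
gripper_force: 0.0
clock: 2.35
tool_pos: [0.3987, 0.1819, 0.2003]
orientation: [-179.9, -0.1, 0.1]
force: [1.7, 0.9, 0.1]
opening: 0.0877
gripper_force: 0.0
clock: 2.98
tool_pos: [0.479, -0.0376, 0.1995]
orientation: [180.0, 0.0, -0.3]
force: [-0.7, 1.1, 0.7]
opening: 0.0878
gripper_force: 0.0
[ 0.47834345 -0.03514014  0.19964745] [-1.79998231e+02  1.42131823e-02 -1.17805745e-01] [ 0.35961196  0.33787458 -0.21542331] 3.075
```

View pics/z1.png

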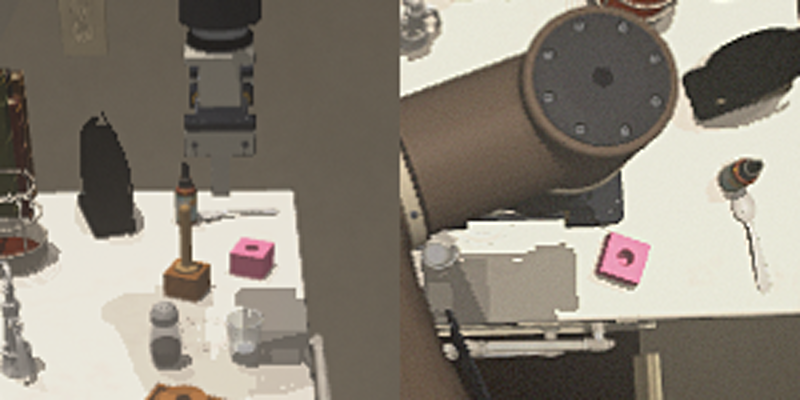

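The side view shows the open gripper above and to the near side of the post. The top view is blocked by the arm. I'll go over the post, check, then descend.

```bash
python3 -m crank '[0,0,0,25,57,0,1, 0,0,0,24,58,0,1, 0,0,0,0,0,0,1, 0,0,0,0,0,10,1, 0,0,0,0,0,0,1]'
python3 - <<'E'
from h import *
s=eyes.snapshot('side');t=eyes.snapshot('top')
cv2.imwrite('pics/z2.png',cv2.resize(np.hstack([s[60:210,250:400],t[130:280,330:480]]),(800,400),interpolation=cv2.INTER_CUBIC))
o=get_obs();p=o['tool_pos'];print(p,o['orientation'])
print(proj('side',[p,p+[0,0,-.06]]))
E
```

```text
clock: 3.7
tool_pos: [0.5265, -0.1476, 0.1889]
orientation: [-180.0, 0.1, 0.1]
force: [0.2, 1.2, 0.9]
opening: 0.0874
gripper_force: 0.0
[ 0.5271924  -0.1478469   0.18990895] [ 1.79999990e+02 -5.27639694e-03  1.41527741e-01]
[[318.39314493 123.19982692]
 [318.86115862 138.68141171]]
```

View pics/z2.png

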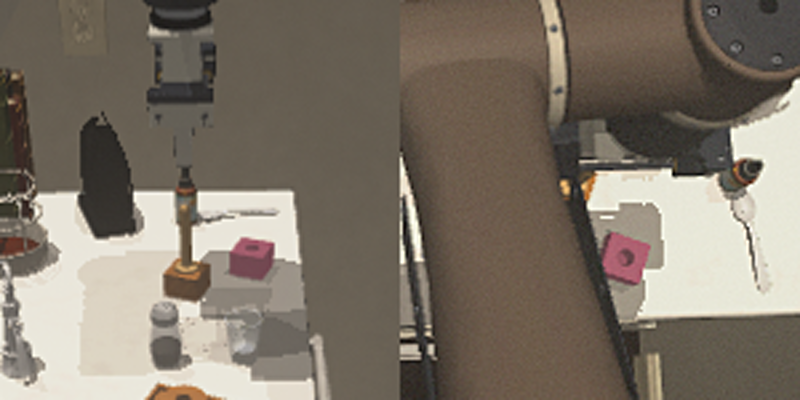

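The fingers line up with the post in the side view (finger at about 318.6, post at 319.4). I'll descend, close and lift.

```bash
python3 -m crank '[0,0,0,-1,2,30,1, 0,0,0,0,0,35,1, 0,0,0,0,0,30,1, 0,0,0,0,0,18,1, 0,0,0,0,0,0,1]'
python3 -m crank '[0,0,0,0,0,0,0.4, 0,0,0,0,0,0,0.1, 0,0,0,0,0,0,0, 0,0,0,0,0,0,0, 0,0,0,0,0,0,0]'
python3 -m crank '[0,0,0,0,0,0,0, 0,0,0,0,0,0,0, 0,0,0,0,0,0,0]'
```

```text
clock: 4.42
tool_pos: [0.5255, -0.1505, 0.076]
orientation: [180.0, 0.1, 0.1]
force: [0.1, -0.4, -0.6]
opening: 0.0879
gripper_force: 0.0
clock: 5.05
tool_pos: [0.5264, -0.1512, 0.0769]
orientation: [-180.0, -0.0, 0.0]
force: [-0.5, -0.4, -0.0]
opening: 0.0432
gripper_force: 0.0
clock: 5.42
tool_pos: [0.5263, -0.1512, 0.0767]
orientation: [-180.0, 0.0, 0.0]
force: [0.7, 0.3, -1.5]
opening: 0.0151
gripper_force: 30.0
```

```bash
python3 -m crank '[0,0,0,0,0,-20,0, 0,0,0,0,0,-40,0, 0,0,0,0,0,-40,0, 0,0,0,0,0,-25,0, 0,0,0,0,0,0,0]'
python3 -m crank '[0,0,0,0,-40,0,0, 0,0,0,0,-60,0,0, 0,0,0,0,-60,0,0, 0,0,0,-4,-60,0,0, 0,0,0,-3,-60,0,0]'
python3 -m crank '[0,0,0,0,-35,0,0, 0,0,0,0,-12,0,0, 0,0,0,0,0,20,0, 0,0,0,0,0,20,0, 0,0,0,0,0,0,0]'
python3 - <<'E'
from h import *
s=eyes.snapshot('side');t=eyes.snapshot('top')
f=lambda i,x,y:cv2.resize(i[y:y+100,x:x+80],(400,500),interpolation=cv2.INTER_CUBIC)
cv2.imwrite('pics/z3.png',np.hstack([f(s,279,150),f(t,254,150)]))
o=get_obs();print(o['tool_pos'],o['orientation'],o['force'],o['clock'])
E
```

```text
clock: 6.05
tool_pos: [0.5274, -0.1512, 0.2037]
orientation: [-180.0, -0.2, 0.0]
force: [1.5, -0.5, -1.6]
opening: 0.0153
gripper_force: 30.0
clock: 6.68
tool_pos: [0.5182, 0.1305, 0.2005]
orientation: [180.0, 0.1, 0.0]
force: [0.5, 0.1, -1.7]
opening: 0.0154
gripper_force: 30.0
clock: 7.3
tool_pos: [0.5179, 0.1743, 0.1596]
orientation: [179.9, 0.2, -0.0]
force: [-0.2, 0.3, -1.4]
opening: 0.0149
gripper_force: 30.0
[0.51939723 0.17521092 0.16181023] [ 1.79964106e+02  2.02777094e-02 -1.63538018e-02] [ 0.08118672 -0.28415471 -1.30458633] 7.4
```

View pics/z3.png

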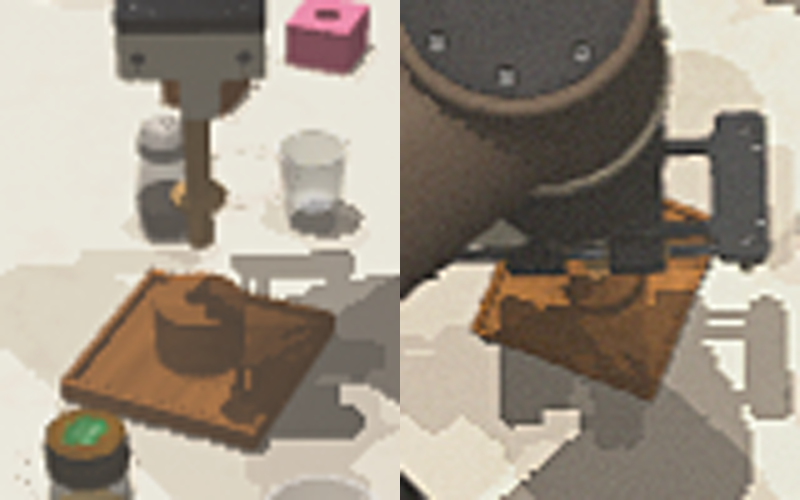

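The side view shows the foot at about (319.2,198.2), hanging just above the block. I'll compare that with the prediction.

```bash
python3 - <<'E'
from h import *
o=get_obs();p=o['tool_pos'];print(p,proj('side',[p-[0,0,.071],p-[0,0,.071]+[.003,0,0],p-[0,0,.071]+[0,.003,0],[.52,.1773,.052]]),atz('side',(319.2,198.4),p[2]-.071))
E
python3 -m crank '[0,0,0,0,0,15,0, 0,0,0,0,0,14,0, 0,0,0,0,0,3,0, 0,0,0,0,0,0,0, 0,0,0,0,0,0,0]'
```

```text
[0.51939723 0.17521092 0.16181023] [[318.47915578 198.53497675]
 [317.48368478 198.54003425]
 [318.44747503 199.09885629]
 [318.61349172 209.39566478]] [0.51724642 0.17451045 0.09081023]
clock: 8.02
tool_pos: [0.5196, 0.176, 0.1301]
orientation: [-180.0, -0.0, 0.0]
force: [0.0, -0.6, -1.6]
opening: 0.0149
gripper_force: 30.0
```

```bash
python3 -m crank '[0,0,0,1,-1,2,0, 0,0,0,0,0,2,0, 0,0,0,0,0,1,0, 0,0,0,0,0,0,0, 0,0,0,0,0,0,0]'
python3 -m crank '[0,0,0,0,0,1,0, 0,0,0,0,0,0,0]'
python3 -m crank '[0,0,0,0,0,1,0, 0,0,0,0,0,0,0]'
python3 -m crank '[0,0,0,0,0,1,0, 0,0,0,0,0,0,0]'
```

```text
clock: 8.65
tool_pos: [0.5203, 0.1768, 0.1248]
orientation: [-180.0, -0.0, 0.0]
force: [-0.1, -1.0, -0.8]
opening: 0.0154
gripper_force: 30.0
clock: 8.9
tool_pos: [0.5202, 0.1768, 0.1237]
orientation: [180.0, 0.0, 0.0]
force: [-0.0, -0.4, -1.6]
opening: 0.0155
gripper_force: 30.0
clock: 9.15
tool_pos: [0.5203, 0.1768, 0.1227]
orientation: [180.0, 0.0, 0.0]
force: [0.8, -0.1, -0.9]
opening: 0.0154
gripper_force: 30.0
clock: 9.4
tool_pos: [0.5208, 0.177, 0.1225]
orientation: [-180.0, -0.1, 0.0]
force: [-0.3, -1.2, 5.4]
opening: 0.0152
gripper_force: 30.0
```

Contact is at tool z 0.1225 with about 7 N, so the foot is on the block top. I'll search in a small spiral with a light press.

```bash
python3 -m crank '[0,0,0,1,0,-0.2,0, 0,0,0,0,0,0,0]'
python3 -m crank '[0,0,0,0,1,0,0, 0,0,0,0,0,0,0]'
python3 -m crank '[0,0,0,-1,0,0,0, 0,0,0,0,0,0,0]'
python3 -m crank '[0,0,0,-1,0,0,0, 0,0,0,0,0,0,0]'
```

```text
clock: 9.65
tool_pos: [0.5216, 0.177, 0.1224]
orientation: [-180.0, -0.0, 0.0]
force: [-1.0, 1.1, 6.2]
opening: 0.0151
gripper_force: 30.0
clock: 9.9
tool_pos: [0.5217, 0.1763, 0.1225]
orientation: [-180.0, -0.1, 0.0]
force: [-0.9, 1.6, 5.4]
opening: 0.0151
gripper_force: 30.0
clock: 10.15
tool_pos: [0.5208, 0.1763, 0.1225]
orientation: [-179.9, -0.1, 0.0]
force: [-1.1, 0.8, 5.1]
opening: 0.0151
gripper_force: 30.0
clock: 10.4
tool_pos: [0.5199, 0.1763, 0.1225]
orientation: [-179.9, -0.1, 0.0]
force: [-0.7, 2.2, 5.4]
opening: 0.0153
gripper_force: 30.0
```

```bash
python3 -m crank '[0,0,0,0,-1,0,0, 0,0,0,0,0,0,0]'
python3 -m crank '[0,0,0,0,-1,0,0, 0,0,0,0,0,0,0]'
python3 -m crank '[0,0,0,1,0,0,0, 0,0,0,0,0,0,0]'
python3 -m crank '[0,0,0,1,0,0,0, 0,0,0,0,0,0,0]'; python3 -c "
from h import *
o=get_obs();print(o['moment'],o['force'])"
```

```text
clock: 10.65
tool_pos: [0.5199, 0.177, 0.1224]
orientation: [-180.0, -0.1, 0.0]
force: [-0.1, -0.5, 6.5]
opening: 0.0151
gripper_force: 30.0
clock: 10.9
tool_pos: [0.5197, 0.1776, 0.1224]
orientation: [180.0, -0.0, 0.0]
force: [0.1, -1.2, 6.4]
opening: 0.0153
gripper_force: 30.0
clock: 11.15
tool_pos: [0.5206, 0.1775, 0.1224]
orientation: [180.0, -0.0, 0.0]
force: [-0.2, -1.3, 6.7]
opening: 0.0151
gripper_force: 30.0
clock: 11.4
tool_pos: [0.5214, 0.1775, 0.1224]
orientation: [180.0, -0.0, 0.0]
force: [-0.3, -0.7, 8.2]
opening: 0.0157
gripper_force: 30.0
[-0.42948302  0.50728682 -0.04929397] [-0.30370596 -0.72820399  8.2405875 ]
```

```bash
python3 - <<'E'
from h import *
ims=[eyes.snapshot('side').astype(float) for _ in range(6)]
s=np.clip(np.mean(ims,0),0,255).astype(np.uint8)
a=cv2.resize(s[190:230,299:345],(552,480),interpolation=cv2.INTER_CUBIC)
cv2.imwrite('pics/z4.png',np.clip(a*1.6,0,255).astype(np.uint8));cv2.imwrite('pics/side4.png',s)
o=get_obs();print(o['tool_pos'],o['moment'],o['force'])
E
```

```text
[0.52139268 0.17749551 0.12237438] [-0.40921013  0.50623935 -0.0447937 ] [-1.14168355 -0.22738958  7.05213526]
```

View pics/z4.png

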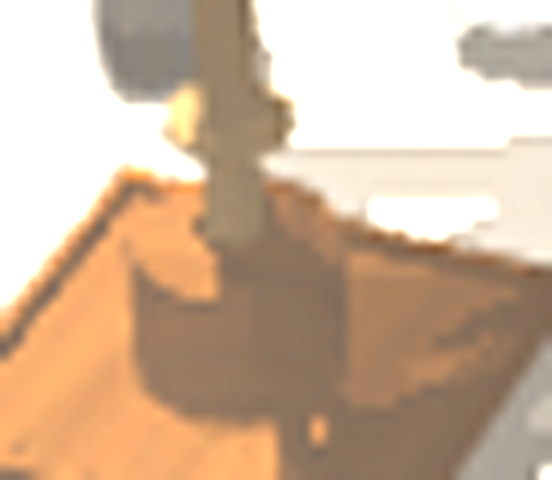

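The block spans columns 133 to 345 (centre 239) and the spigot 206 to 268 (centre 237), so x is within about 0.5 mm. A dark sliver shows left of the spigot at (202,225), possibly the hole's edge. I'll compare grey values with the untouched picture.

```bash
python3 - <<'E'
from h import *
a=cv2.imread('pics/side0.png');b=cv2.imread('pics/side4.png')
for i in(a,b):
    g=i[202:218,308:330,2];print('cols 308..329');[print(202+k,*r) for k,r in enumerate(g)]
E
```

```text
cols 308..329
202 236 233 236 236 236 235 236 236 229 228 229 228 235 235 235 234 234 234 234 234 234 235
203 234 204 233 235 236 234 236 236 234 235 234 234 236 234 236 235 235 235 234 234 234 235
204 188 171 189 192 222 203 233 235 218 223 207 207 222 214 232 234 235 235 235 235 235 234
205 185 115 103 116 150 168 197 196 187 186 185 185 182 182 191 196 221 233 236 235 234 234
206 143 104 138 119 143 180 182 183 183 185 186 186 186 184 183 183 182 195 232 236 236 235
207 105 150 180 184 183 181 179 180 176 175 176 176 176 182 181 179 179 176 192 232 234 236
208 158 183 183 179 178 179 181 179 134 108 92 88 108 170 180 180 179 178 179 188 183 221
209 180 177 185 185 184 183 184 166 102 89 92 95 93 130 178 182 180 180 181 159 127 155
210 183 155 180 184 186 186 187 191 137 108 105 108 113 165 188 187 188 188 190 160 119 113
211 181 160 163 175 176 174 174 177 182 166 165 166 186 187 185 185 186 188 186 133 191 198
212 181 166 115 162 174 174 171 172 173 171 171 170 172 173 175 175 176 179 133 107 189 195
213 184 168 104 108 156 170 174 173 173 173 172 172 171 170 169 164 148 106 89 8
[... 1003 characters left out ...]
160 160 162 114 105 104 102 98 94 87 87 102 103 105 114 101 94 103
210 159 137 156 160 162 162 163 168 106 90 94 94 89 90 89 88 88 105 108 103 94 91
211 158 142 144 151 152 152 152 155 149 96 87 89 89 89 89 89 89 88 104 101 123 125
212 158 146 107 142 151 150 149 150 145 93 83 84 86 86 87 87 87 87 88 94 120 122
213 161 148 98 103 139 147 151 152 155 103 87 87 85 86 85 85 86 84 84 87 109 109
214 164 151 101 94 90 110 141 147 152 103 95 96 88 88 88 87 87 84 82 85 108 109
215 167 152 102 96 97 97 95 92 93 93 95 94 89 89 89 88 87 86 83 82 108 108
216 164 166 107 98 99 99 99 98 98 97 96 95 91 89 90 88 88 86 85 85 106 107
217 162 164 107 99 100 100 99 98 98 97 95 95 91 90 90 89 88 87 88 86 106 108
```

The hole centre in the untouched picture is at about (318.2,209.2). The foot is now at about (317.9,208.7), so the hole lies roughly 2–3 mm further in +y and up to 1 mm in −x.

```bash
python3 -m crank '[0,0,0,-0.8,-0.8,0,0, 0,0,0,0,0,0,0]'
python3 -m crank '[0,0,0,0,-0.8,0,0, 0,0,0,0,0,0,0]'
python3 -m crank '[0,0,0,0,-0.8,0,0, 0,0,0,0,0,0,0]'
python3 -m crank '[0,0,0,0,-0.8,0,0, 0,0,0,0,0,0,0]'
```

```text
clock: 11.95
tool_pos: [0.5206, 0.1781, 0.1224]
orientation: [179.9, -0.0, 0.0]
force: [0.3, -1.2, 6.3]
opening: 0.0149
gripper_force: 30.0
clock: 12.2
tool_pos: [0.5205, 0.1785, 0.1223]
orientation: [179.9, 0.0, 0.0]
force: [-0.9, -3.2, 6.4]
opening: 0.0154
gripper_force: 30.1
clock: 12.45
tool_pos: [0.5205, 0.1791, 0.1223]
orientation: [179.9, 0.0, 0.0]
force: [-0.2, -2.6, 8.0]
opening: 0.0155
gripper_force: 30.1
clock: 12.7
tool_pos: [0.5204, 0.1796, 0.1222]
orientation: [179.9, 0.0, 0.0]
force: [-0.3, -3.6, 7.2]
opening: 0.0152
gripper_force: 30.2
```

```bash
python3 -m crank '[0,0,0,0,0,-1.5,0, 0,0,0,0,0,0,0]'
python3 -m crank '[0,0,0,0,0,1.5,0, 0,0,0,0,0,0,0]'
python3 -m crank '[0,0,0,0,0,-1.5,0, 0,0,0,-1,0,0,0, 0,0,0,0,0,1.5,0, 0,0,0,0,0,0,0]'
python3 -m crank '[0,0,0,0,0,-1.5,0, 0,0,0,2,0,0,0, 0,0,0,0,0,1.5,0, 0,0,0,0,0,0,0]'
python3 -m crank '[0,0,0,0,0,-1.5,0, 0,0,0,0,-1,0,0, 0,0,0,0,0,1.5,0, 0,0,0,0,0,0,0]'
python3 -m crank '[0,0,0,0,0,-1.5,0, 0,0,0,-1,0,0,0, 0,0,0,0,0,1.5,0, 0,0,0,0,0,0,0]'
```

```text
clock: 12.95
tool_pos: [0.52, 0.1808, 0.1228]
orientation: [180.0, 0.1, -0.0]
force: [-0.3, -0.2, -1.8]
opening: 0.0153
gripper_force: 30.0
clock: 13.2
tool_pos: [0.5202, 0.181, 0.1215]
orientation: [180.0, 0.0, 0.0]
force: [0.3, -0.1, -1.0]
opening: 0.0151
gripper_force: 30.0
clock: 13.7
tool_pos: [0.5194, 0.181, 0.1218]
orientation: [180.0, 0.0, 0.0]
force: [0.0, -0.9, -1.4]
opening: 0.0153
gripper_force: 30.0
clock: 14.2
tool_pos: [0.5219, 0.1812, 0.1224]
orientation: [-180.0, -0.1, 0.0]
force: [-0.7, -1.2, 2.4]
opening: 0.0156
gripper_force: 30.0
clock: 14.7
tool_pos: [0.5218, 0.1821, 0.1224]
orientation: [-180.0, -0.0, 0.0]
force: [-0.9, 0.4, 3.8]
opening: 0.0151
gripper_force: 30.0
clock: 15.2
tool_pos: [0.5206, 0.182, 0.1222]
orientation: [180.0, -0.0, 0.0]
force: [-1.4, -1.0, 3.3]
opening: 0.0153
gripper_force: 30.0
```

At (0.520,0.181) the post went below surface level with no force, so that is the hole. I'll return there and go down.

```bash
python3 -m crank '[0,0,0,0,0,-1.5,0, 0,0,0,-0.8,1,0,0, 0,0,0,0,0,1.5,0, 0,0,0,0,0,0,0]'
python3 -m crank '[0,0,0,0,0,1,0, 0,0,0,0,0,0,0]'
python3 -m crank '[0,0,0,0,0,1,0, 0,0,0,0,0,0,0]'
```

```text
clock: 15.7
tool_pos: [0.5195, 0.1809, 0.1216]
orientation: [180.0, 0.0, 0.0]
force: [-0.8, 0.2, -1.7]
opening: 0.0149
gripper_force: 30.0
clock: 15.95
tool_pos: [0.5196, 0.181, 0.1208]
orientation: [180.0, 0.0, 0.0]
force: [-0.7, 0.2, -1.0]
opening: 0.015
gripper_force: 30.0
clock: 16.2
tool_pos: [0.5196, 0.181, 0.1199]
orientation: [180.0, 0.0, 0.0]
force: [0.1, 0.4, -1.2]
opening: 0.0151
gripper_force: 30.0
```

In the hole, with no force. I'll continue down to the cork, about 16 mm deep (tool z of about 0.1065).

```bash
python3 -m crank '[0,0,0,0,0,1.5,0, 0,0,0,0,0,1.5,0, 0,0,0,0,0,0,0]'
python3 -m crank '[0,0,0,0,0,2,0, 0,0,0,0,0,2,0, 0,0,0,0,0,0,0]'
python3 -m crank '[0,0,0,0,0,2,0, 0,0,0,0,0,2,0, 0,0,0,0,0,0,0]'
```

```text
clock: 16.58
tool_pos: [0.5196, 0.1809, 0.1168]
orientation: [180.0, 0.0, 0.0]
force: [-0.0, -0.2, -2.2]
opening: 0.0152
gripper_force: 30.0
clock: 16.95
tool_pos: [0.5195, 0.1809, 0.1127]
orientation: [180.0, 0.0, 0.0]
force: [-0.7, 0.2, -1.1]
opening: 0.015
gripper_force: 30.0
clock: 17.32
tool_pos: [0.5196, 0.1809, 0.1087]
orientation: [180.0, 0.0, 0.0]
force: [-0.5, -0.8, -0.5]
opening: 0.0152
gripper_force: 30.0
```

```bash
python3 -m crank '[0,0,0,0,0,1.5,0, 0,0,0,0,0,1.5,0, 0,0,0,0,0,0,0]'
python3 -m crank '[0,0,0,0,0,1,0, 0,0,0,0,0,1,0, 0,0,0,0,0,0,0]'
python3 -m crank '[0,0,0,0,0,1,0, 0,0,0,0,0,1,0, 0,0,0,0,0,0,0]'
python3 -m crank '[0,0,0,0,0,1,0, 0,0,0,0,0,1,0, 0,0,0,0,0,0,0]'
```

```text
clock: 17.7
tool_pos: [0.5201, 0.1811, 0.1064]
orientation: [-180.0, -0.0, 0.0]
force: [-0.6, -0.1, 2.8]
opening: 0.015
gripper_force: 30.0
clock: 18.08
tool_pos: [0.5203, 0.1812, 0.1048]
orientation: [-180.0, -0.1, 0.0]
force: [-0.4, -0.6, 6.0]
opening: 0.0154
gripper_force: 30.0
clock: 18.45
tool_pos: [0.5203, 0.1812, 0.1028]
orientation: [-180.0, -0.1, 0.0]
force: [-1.1, -0.6, 5.4]
opening: 0.0151
gripper_force: 30.0
clock: 18.82
tool_pos: [0.5203, 0.1813, 0.1008]
orientation: [-180.0, -0.1, 0.0]
force: [-1.2, -0.7, 6.3]
opening: 0.0158
gripper_force: 30.0
```

The cork is moving at about 7.5 N. Home should be at tool z of about 0.0924.

```bash
python3 -m crank '[0,0,0,0,0,1,0, 0,0,0,0,0,1,0, 0,0,0,0,0,1,0, 0,0,0,0,0,0,0]'
python3 -m crank '[0,0,0,0,0,1,0, 0,0,0,0,0,1,0, 0,0,0,0,0,1,0, 0,0,0,0,0,0,0]'
python3 -m crank '[0,0,0,0,0,1,0, 0,0,0,0,0,0,0]'
python3 -m crank '[0,0,0,0,0,1,0, 0,0,0,0,0,0,0]'
```

```text
clock: 19.32
tool_pos: [0.5203, 0.1813, 0.0978]
orientation: [-180.0, -0.1, 0.0]
force: [-0.8, -0.3, 6.9]
opening: 0.0153
gripper_force: 30.0
clock: 19.82
tool_pos: [0.5203, 0.1813, 0.0948]
orientation: [-180.0, -0.1, 0.0]
force: [-1.5, -0.9, 5.9]
opening: 0.015
gripper_force: 30.0
clock: 20.08
tool_pos: [0.5203, 0.1813, 0.0938]
orientation: [-180.0, -0.1, 0.0]
force: [0.0, -0.5, 5.4]
opening: 0.015
gripper_force: 30.0
clock: 20.32
tool_pos: [0.5203, 0.1813, 0.0928]
orientation: [-180.0, -0.1, 0.0]
force: [-0.6, 0.4, 6.1]
opening: 0.0154
gripper_force: 30.0
```

```bash
python3 -m crank '[0,0,0,0,0,0.7,0, 0,0,0,0,0,0,0]'
python3 -m crank '[0,0,0,0,0,0.7,0, 0,0,0,0,0,0,0]'
```

```text
clock: 20.58
tool_pos: [0.5205, 0.1813, 0.0926]
orientation: [-180.0, -0.1, 0.0]
force: [-2.1, -1.0, 9.4]
opening: 0.0152
gripper_force: 30.0
clock: 20.82
tool_pos: [0.5207, 0.1814, 0.0925]
orientation: [-180.0, -0.1, 0.1]
force: [-3.4, -1.0, 14.3]
opening: 0.0154
gripper_force: 30.0
```

The force rises steeply at 0.0925, so the collar is seated. I'll ease off, open and retreat straight up.

```bash
python3 -m crank '[0,0,0,0,0,0.5,0, 0,0,0,0,0,0,0, 0,0,0,0,0,-1,0, 0,0,0,0,0,0,0]'
python3 -m crank '[0,0,0,0,0,0,0.3, 0,0,0,0,0,0,0.6, 0,0,0,0,0,0,1, 0,0,0,0,0,0,1, 0,0,0,0,0,0,1]'
python3 -m crank '[0,0,0,0,0,-15,1, 0,0,0,0,0,-35,1, 0,0,0,0,0,-40,1, 0,0,0,0,0,-20,1, 0,0,0,0,0,0,1]'
python3 -m crank '[0,0,0,-15,-60,0,1, 0,0,0,-20,-60,0,1, 0,0,0,-20,-50,0,1, 0,0,0,-20,-30,0,1, 0,0,0,0,0,0,1]'
python3 - <<'E'
from h import *
s=eyes.snapshot('side');t=eyes.snapshot('top')
f=lambda i,x,y:cv2.resize(i[y:y+100,x:x+80],(400,500),interpolation=cv2.INTER_CUBIC)
cv2.imwrite('pics/z5.png',np.hstack([f(s,279,150),f(t,254,150)]))
E
```

```text
clock: 21.32
tool_pos: [0.5206, 0.1813, 0.0926]
orientation: [-180.0, -0.1, 0.0]
force: [-3.0, -0.9, 10.8]
opening: 0.015
gripper_force: 30.0
clock: 21.95
tool_pos: [0.5197, 0.181, 0.0909]
orientation: [180.0, 0.0, 0.0]
force: [0.5, 0.4, 0.1]
opening: 0.0598
gripper_force: 0.0
clock: 22.58
tool_pos: [0.5208, 0.1817, 0.204]
orientation: [-179.8, -0.2, 0.0]
force: [-0.3, -0.4, 0.0]
opening: 0.0877
gripper_force: 0.0
clock: 23.2
tool_pos: [0.4433, 0.382, 0.2004]
orientation: [179.9, 0.0, 0.2]
force: [0.2, -0.6, 0.8]
opening: 0.0876
gripper_force: 0.0
```

View pics/z5.png

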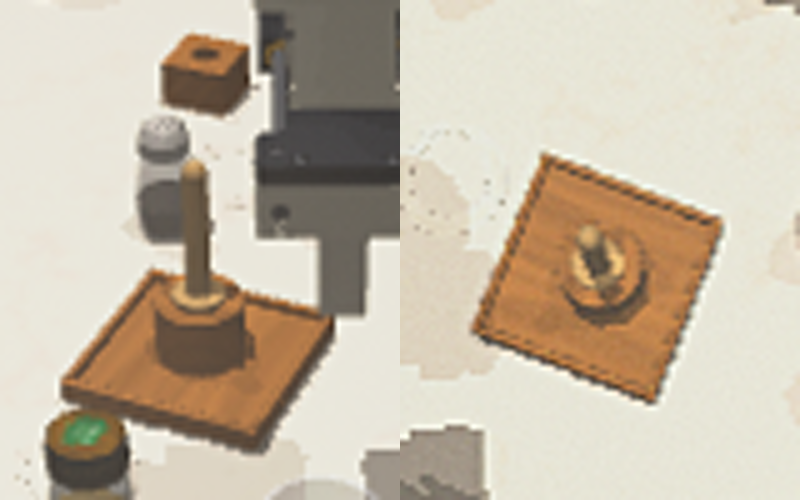

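The post stands upright with its collar flush on the block: side (318,207), top (373,203). The rest is empty and nothing else has moved.

```bash
python3 -c "
from plant import ctrl
print(ctrl.close_job())"
```

```text
the job is handed in; nothing more can be done
None
```

The post is in the wooden stand with its collar down on the block, upright and released, at about 23 s on the robot's clock. The job is handed in, but no verdict came back.

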